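# Rack a lapping plate in the middle slot

### The arm

A 6-joint arm with a two-finger parallel gripper is mounted at the origin on a cart in front of the work surface, level with it; the furniture and walls round the work are solid. World frame = base frame: x ahead of the robot, y to its left, z up, the work surface at z = 0. Lengths are in m, angles in degrees, forces in N, time in s.
With the tool pointing down it reaches from about 0.3 to 0.85 m from the base axis. Payload 5.4 kg.
Tool frame: the origin (TCP) lies midway between the tips of the shut fingers; the grasp point (between the pads) lies 19 mm behind it (ctrl.hold_point_z is the distance from the TCP to the grasp point, in m); z points along the fingers, y is the line along which they close (so a half turn about z gives the same grasp; the last joint's range is limited). The gripper opens to 85 mm and grips with 20 to 120 N. Pads are 22 mm wide; open, the fingers measure 114 mm over their backs; the gripper's body (76 mm by 85 mm) begins 54 mm behind the grasp point. The pads swing forward as they close: fully open they stand 13 mm farther back than shut.
Start: joints at [61.645, 9.076, 91.501, -0, 79.423, -12.038], TCP at [0.162, 0.552, 0.202] pointing down, gripper open.
Joint ranges: [-166.64, 166.64], [-54.1, 131.32], [10.49, 154.53], [-73.88, 253.88], [9.74, 151.15], [-171.62, 171.62]. Speed limits (degrees/s): [147.25, 147.25, 180, 180, 180, 180].

### API

Orientations are given as [roll, pitch, yaw] about the fixed x, y, z axes, in that order (R = Rz(yaw) Ry(pitch) Rx(roll)).
In Python, from bench import monitor, vision, ctrl gives the robot as it stands. The module is installed in compiled form; this text tells all that it offers.
- The arm moves only by the tool move_arm, never from a script. Its argument "steps" is a list of rows, each an object of numbers: "ax", "ay", "az": the turn, a rotation vector about the tool's x, y, z in rad; "tx", "ty", "tz": the shift along the tool's x, y, z in m; "hand": the opening, from 0 (shut) to 1 (fully open). In form: [{"ax": .., "ay": .., "az": .., "tx": .., "ty": .., "tz": .., "hand": ..}, ...]. A call has 1 to 20 rows; each row shifts and turns the commanded pose from where the row before left it, along the tool's axes as they then stand; what a row does not reach is not made up. A row lasts 1/10 s, in which the tool goes at most 50 mm and 8.59 degrees, less where a joint would pass 70% of its speed; a pose out of reach is approached as far as the arm can. A call with a gripper value outside its range is refused whole. The fingers move at their own pace and stop on an object; "newtons" is the grip in N (left out, the last holds). Time passes only in rows, so rows that do not move let the fingers close. It gives the time, the measured TCP pose, the force, the opening and the grip force at its end, in the units of the state.
- monitor.observe(): the state, without advancing time (a new reading comes with each control period).
- vision.capture(name): name is "scene" or "side" or "wrist"; returns the picture (420x560x3 uint8, blue, green, red); there is no depth.
- vision.get_calibration(name): a dict with "fovy" (degrees; the focal length in pixels is half the picture's height over the tangent of half this angle, whatever the lens; pixels are square), "cx", "cy" (the principal point, pixels), "R" (3x3) and "t" (3): a world point X has camera coordinates R X + t. Camera axes: x right, y down, z forward; pixel columns grow to the right and rows downward; lengths in m; the calibration is good to about 2 mm. A picture is of the moment at which its call begins: read the wrist's pose just before it. get_calibration takes no time and is no camera call; for the wrist camera it gives the pose at the moment of the call.
- ctrl.finish_job(): hands the job in; it is judged then, once.
Trained networks look in the newest picture that a camera, given by its name, has taken for a name from the list of things; names that differ only in an ending like _2 or _b are one class to them, and where a whole thing is asked for, a point or a joint stands for the part that bears it (a point fixed in the world has none). Each returns a list of dicts, best first, with "confidence" (0 to 1); they miss things now and then, are a little off and sometimes report something else, mostly with a low value. They report only what shows in the picture. A call takes as long as a camera call.
- vision.spot_in(name, camera): "xyz" ([x, y, z] in m, in the coordinates of the camera as it stood for that picture, good to about 4 mm: the middle of the surface that is visible of it).
- vision.mark_of(name, camera): "xyz" ([x, y, z] in m, in the coordinates of the camera as it stood for that picture, good to about 4 mm: a listed point, or the origin of a listed thing).
The state is a dict: "t": time; "joint_pos": joint angles; "joint_velocities": joint speeds; "effort": joint torques, N m; "tool_pos": TCP position; "tcp_rot": TCP orientation; "wrist_force": force on the tool from outside, world axes, zero at the start; "torque": the same for the moment, N m; "opening": finger opening in m; "grip_force": force on a finger pad.
Only numpy, scipy, OpenCV 4.12 (cv2) and the standard library are available. Lean on these libraries where they do the work, as an engineer would, in place of code of your own. Each camera call takes 0.05 s, during which the arm holds its last target. There are 200 camera calls.

### The job

Lift the loose lapping plate out of its wooden cradle (only its hexagonal hub can be gripped there), lay it flat on the bench and let go. Then regrip it at its handle, so that you can slide it into the middle slot of the rack, right above the disc already stored, and push it fully home with the handle sticking out of the front. Leave the tape roll and the yellow tube where they are.

Things in the scene. Friction and masses are not known exactly. Their poses are not given: they have to be found in the camera images.
- plate_hub (a point): loose steel plate: disc 120 mm across, 5 thick, 0.15 kg, with dark upright hex hub (30 mm across flats, 28 tall) at its centre, and a 16 mm wide tang with a black grip block at its end. Point on the hub axis half-way up: 19 mm above the plate's underside. z up, handle towards -x; hub flats face +-y and 60 degrees from there. It starts flat in the cradle, its underside 12 mm above the bench
- plate_handle (a point): centre of the loose plate's black grip block: 30 mm long (x), 16 wide (y), 30 tall, underside flush with the disc's underside; 125 mm from the hub axis, 15 mm above the plate's underside. Axes as plate_hub
- cradle: fixed wooden cradle 230 x 140 mm, floor 12 mm thick; origin on the bench below the hub of the plate lying in it, axes as the plate's. Ribs 22 mm high stand 64 mm from the hub on three sides; cheeks and an end wall 42 mm high enclose the grip block, so the handle cannot be grasped there
- slot (a point): middle of the rack's three slots (46 mm pitch; bottom one holds a like disc, fixed, without handle; top one empty). Point: where the centre of the plate's UNDERSIDE lies when home. z up, x = direction of insertion; a plate at home has these axes. The back wall that stops the disc is 60 mm beyond the point (+x). Disc slides on side ledges at this height, under lips 10 mm higher
- rack: fixed rack: aluminium cassette 140 mm wide, open front, clamped on a column behind it, 276 mm tall. Origin on the bench below point slot, same axes. Cassette front (walls, roof) at x = -35 mm, sloped lead-ins of ledges and lips to -47. Side walls 64 mm either side of the middle; ledges reach inward to 46 mm, open for the hub between. Roof top 91 mm above slot
- carriage (a joint): height setting of the rack's cassette on its column, m, 0 to 0.05, clamped (holds 80 N); the middle slot's ledges are at 0.088 + this value above the bench
- tape_mid (a point): roll of amber tape lying flat, 100 mm across, 45 mm tall, bystander; point at its centre
- sleeve_mid (a point): plain yellow tube standing upright, 34 mm across, 55 mm tall, bystander; point at its centre

How it is judged (in metres and radians):
On the way:
1. the plate lies flat on the bench, out of the cradle, released (height (world z) of plate_hub below 0.024 m and angle between plate_hub's own z axis and vertical below 0.06 rad and contact force between the fingers and plate below 0.1 N), for 0.2 s.
At the end, for the whole second after the job is handed in: The plate rests released in the middle slot, hub up, its rim within 6 mm of the back wall, handle out of the front (within about 25 degrees of straight), on the ledges, at rest (x of plate_hub in the frame of slot between -0.006 and 0.004 m and y of plate_hub in the frame of slot between -0.008 and 0.008 m and z of plate_hub in the frame of slot between 0.014 and 0.026 m and x of plate_handle in the frame of slot below -0.11 m and angle between plate_hub's own z axis and vertical below 0.09 rad and linear speed of plate below 0.01 m/s); the robot touches nothing.
It fails at once if the tape roll or the yellow tube is moved by more than 30 mm (distance of any of sleeve_mid, tape_mid from where it was at the start of the episode above 0.03 m).
It also fails if it takes over 64 s, if anything falls off the work surface, if the arm or the gripper's body presses on something with over 40 N, if the wrist force passes 120 N, or if a joint passes its speed limit or range.

## Working session

There is one attempt and no reset: what is moved stays moved. The work goes in short steps, Python scripts to look and compute and a tool call to move; the robot and the scene stay as the last step left them, time stands still between calls to the robot, and variables do not carry over. Pictures are saved under pics/ and viewed, at most 10 in all, crops included, and the job is handed in when it is done.

Besides the shell and the picture viewer there is one more tool, called after "Request:" as name(argument=value, ...) on one line, values as JSON. move_arm: Moves the arm, as the interface text tells. Its arguments: {"type":"object","properties":{"steps":{"type":"array"},"newtons":{"type":"number"}},"required":["steps"]}

```bash
mkdir -p pics
cat > h.py <<'E'
from bench import monitor, vision, ctrl
import numpy as np, cv2
def world(cam,p):
    c=vision.get_calibration(cam); return np.array(c["R"]).T@(np.array(p)-np.array(c["t"]))
def find(names,cam,f=("mark_of",)):
    for n in names:
        for k in f:
            for d in getattr(vision,k)(n,cam)[:2]:
                print(cam,k,n,world(cam,d["xyz"]).round(4),round(d["confidence"],2))
E
python3 - <<'E'
from h import *
print(monitor.observe())
ims=[]
for c in("scene","side","wrist"):
    im=vision.capture(c); ims.append(im)
    find(["plate_hub","plate_handle","cradle","slot","rack","tape_mid","sleeve_mid"],c)
    k=vision.get_calibration(c); print(c,k["fovy"],(-np.array(k["R"]).T@np.array(k["t"])).round(3))
ims.append(np.zeros_like(ims[0]))
m=np.vstack([np.hstack(ims[:2]),np.hstack(ims[2:])])
cv2.imwrite("pics/a.png",cv2.resize(m,(800,600),interpolation=cv2.INTER_AREA))
E
```

```text
{'t': 0.0, 'joint_pos': array([ 6.16443505e+01,  9.11548197e+00,  9.15720648e+01, -9.41298045e-04,
        7.94245582e+01, -1.20382215e+01]), 'joint_velocities': array([ 0.02281325,  0.11147369,  0.12856587, -0.02528032, -0.09605228,
       -0.06922711]), 'effort': array([ 1.37427987e-04, -3.96012068e+01, -3.31427228e+01, -1.89198258e-04,
        8.49033619e-03,  1.68646682e-05]), 'tool_pos': array([0.16125694, 0.55123093, 0.20099016]), 'tcp_rot': array([-1.79890167e+02, -2.24764425e-02,  1.63682724e+02]), 'wrist_force': array([-0.07774628, -0.12083102,  0.0130989 ]), 'torque': array([ 0.03569112, -0.00203459, -0.0281746 ]), 'grip_force': 0.0, 'opening': 0.08521380366502232}
scene mark_of plate_hub [0.5146 0.2995 0.0295] 0.85
scene mark_of plate_hub [0.7355 0.1114 0.0201] 0.36
scene mark_of plate_handle [0.5144 0.4278 0.0285] 0.95
scene mark_of slot [ 0.5382 -0.1896  0.0883] 0.98
scene mark_of rack [ 0.5407 -0.1853 -0.002 ] 0.73
scene mark_of rack [ 0.7336 -0.0473  0.0263] 0.73
scene mark_of tape_mid [0.7378 0.1099 0.0222] 0.78
scene mark_of sleeve_mid [ 0.7335 -0.0471  0.0275] 0.61
scene 48.81503180573022 [0.125 0.536 0.964]
side mark_of plate_hub [0.5117 0.3003 0.0297] 0.7
side mark_of plate_hub [ 0.5371 -0.1891 -0.0011] 0.2
side mark_of plate_handle [0.5092 0.4291 0.0288] 0.77
side mark_of slot [ 0.5352 -0.1876  0.0919] 0.65
side mark_of slot [ 0.7233 -0.0495  0.0251] 0.34
side mark_of rack [ 0.536  -0.1924  0.0015] 0.92
side mark_of tape_mid [0.7362 0.1112 0.0241] 0.61
side mark_of sleeve_mid [ 0.7245 -0.0501  0.0282] 0.53
side 42.30086617735121 [-0.215  0.057  1.201]
wrist 60.382702954451744 [0.095 0.572 0.374]
```

View pics/a.png

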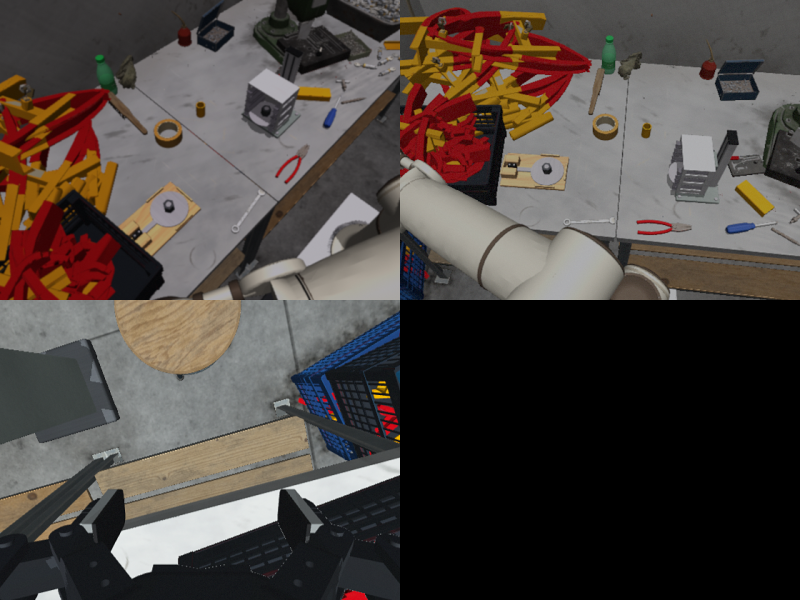

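The loose plate is in its cradle at about (0.513, 0.300) with the handle towards +y. In the side view the hub is near px (548,170) and the handle near (512,165). The rack is near px (697,165), with its front towards +y. The tape and tube sit farther back, at x≈0.73. The area between cradle and rack is free, and the crate is beyond the handle.

Request:
move_arm(steps=[{"tx": -0.0375,"ty": -0.027,"tz": -0.01,"hand": 1},{"tx": -0.0375,"ty": -0.027,"tz": -0.01,"hand": 1},{"tx": -0.0375,"ty": -0.027,"tz": -0.01,"hand": 1},{"tx": -0.0375,"ty": -0.027,"tz": -0.01,"hand": 1},{"tx": -0.0375,"ty": -0.027,"tz": -0.01,"hand": 1},{"tx": -0.0375,"ty": -0.027,"tz": -0.01,"hand": 1},{"az": 0.143,"hand": 1},{"az": 0.143,"hand": 1},{"az": 0.143,"hand": 1},{"az": 0.143,"hand": 1},{"az": 0.143,"hand": 1},{"az": 0.143,"hand": 1},{"az": 0.143,"hand": 1},{"az": 0.143,"hand": 1},{"az": 0.143,"hand": 1},{"tx": -0.02,"ty": 0.0366,"hand": 1},{"tx": -0.02,"ty": 0.0366,"hand": 1},{"tx": -0.02,"ty": 0.0366,"hand": 1},{"tx": -0.02,"ty": 0.0366,"hand": 1},{"tx": -0.02,"ty": 0.0366,"hand": 1}])

```text
validation failed for argument at $.st...
```

Run:
```python
from h import *
o=monitor.observe(); print(o["t"],o["tool_pos"].round(4),o["tcp_rot"].round(2))
w=vision.capture("wrist"); find(["plate_hub","plate_handle","cradle"],"wrist")
s=vision.capture("side"); find(["rack","slot"],"side")
c=s[180:300,370:480]
cv2.imwrite("pics/b.png",np.hstack([cv2.resize(w,(400,300)),cv2.resize(c,(275,300),interpolation=cv2.INTER_CUBIC)]))
```

```text
1.2 [0.1616 0.5518 0.202 ] [-180.     -0.    163.68]
side mark_of rack [ 0.534  -0.1894  0.0026] 0.84
side mark_of slot [ 0.5351 -0.1874  0.0946] 0.7
```

View pics/b.png

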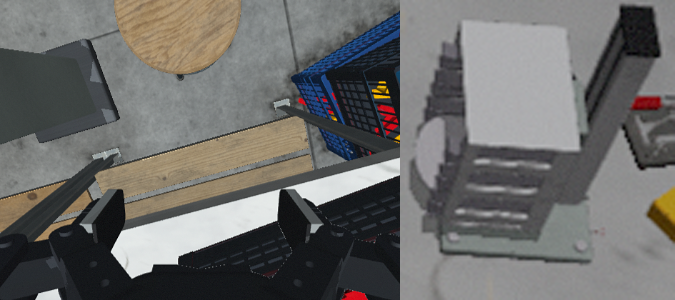

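The arm hasn't moved: the move was refused, probably because every row needs all seven fields. The crop shows the rack roof with corners near (462,22), (567,25), (578,150) and (465,138), and the front facing left (+y).

Request:
move_arm(steps=[{"ax": 0,"ay": 0,"az": 0,"tx": -0.0375,"ty": -0.027,"tz": -0.01,"hand": 1},{"ax": 0,"ay": 0,"az": 0,"tx": -0.0375,"ty": -0.027,"tz": -0.01,"hand": 1},{"ax": 0,"ay": 0,"az": 0,"tx": -0.0375,"ty": -0.027,"tz": -0.01,"hand": 1},{"ax": 0,"ay": 0,"az": 0,"tx": -0.0375,"ty": -0.027,"tz": -0.01,"hand": 1},{"ax": 0,"ay": 0,"az": 0,"tx": -0.0375,"ty": -0.027,"tz": -0.01,"hand": 1},{"ax": 0,"ay": 0,"az": 0,"tx": -0.0375,"ty": -0.027,"tz": -0.01,"hand": 1},{"ax": 0,"ay": 0,"az": 0.143,"tx": 0,"ty": 0,"tz": 0,"hand": 1},{"ax": 0,"ay": 0,"az": 0.143,"tx": 0,"ty": 0,"tz": 0,"hand": 1},{"ax": 0,"ay": 0,"az": 0.143,"tx": 0,"ty": 0,"tz": 0,"hand": 1},{"ax": 0,"ay": 0,"az": 0.143,"tx": 0,"ty": 0,"tz": 0,"hand": 1},{"ax": 0,"ay": 0,"az": 0.143,"tx": 0,"ty": 0,"tz": 0,"hand": 1},{"ax": 0,"ay": 0,"az": 0.143,"tx": 0,"ty": 0,"tz": 0,"hand": 1},{"ax": 0,"ay": 0,"az": 0.143,"tx": 0,"ty": 0,"tz": 0,"hand": 1},{"ax": 0,"ay": 0,"az": 0.143,"tx": 0,"ty": 0,"tz": 0,"hand": 1},{"ax": 0,"ay": 0,"az": 0.143,"tx": 0,"ty": 0,"tz": 0,"hand": 1},{"ax": 0,"ay": 0,"az": 0,"tx": -0.02,"ty": 0.0366,"tz": 0,"hand": 1},{"ax": 0,"ay": 0,"az": 0,"tx": -0.02,"ty": 0.0366,"tz": 0,"hand": 1},{"ax": 0,"ay": 0,"az": 0,"tx": -0.02,"ty": 0.0366,"tz": 0,"hand": 1},{"ax": 0,"ay": 0,"az": 0,"tx": -0.02,"ty": 0.0366,"tz": 0,"hand": 1},{"ax": 0,"ay": 0,"az": 0,"tx": -0.02,"ty": 0.0366,"tz": 0,"hand": 1}])

```text
t: 3.55
tool_pos: [0.5163, 0.232, 0.2621]
tcp_rot: [180.0, -0.0, 89.9]
wrist_force: [-0.1, 0.5, 0.2]
opening: 0.0853
grip_force: 0.0
```

Run:
```python
from h import *
o=monitor.observe(); print(o["t"],o["tool_pos"].round(4),o["tcp_rot"].round(2))
w=vision.capture("wrist"); find(["plate_hub","plate_handle","cradle"],"wrist")
s=vision.capture("scene"); find(["slot"],"scene")
c=s[80:220,320:440]
cv2.imwrite("pics/c.png",np.hstack([cv2.resize(w,(480,360)),cv2.resize(c,(309,360),interpolation=cv2.INTER_CUBIC)]))
# roof corner back-projection, side camera
k=vision.get_calibration("side");R=np.array(k["R"]);t=np.array(k["t"]);f=210/np.tan(np.radians(k["fovy"]/2));C=-R.T@t
for u,v in[(462,22),(567,25),(578,150),(465,138)]:
    d=R.T@np.array([(370+(u-400)/2.5-k["cx"])/f,(180+v/2.5-k["cy"])/f,1]); print((C+d*(0.183-C[2])/d[2]).round(3))
```

```text
3.55 [0.5163 0.232  0.2621] [ 1.7999e+02 -1.0000e-02  8.9940e+01]
wrist mark_of plate_hub [0.5143 0.3006 0.0275] 0.71
scene mark_of slot [ 0.5392 -0.1877  0.0899] 0.79
[ 0.598 -0.153  0.183]
[ 0.605 -0.253  0.183]
[ 0.464 -0.253  0.183]
[ 0.466 -0.153  0.183]
```

View pics/c.png

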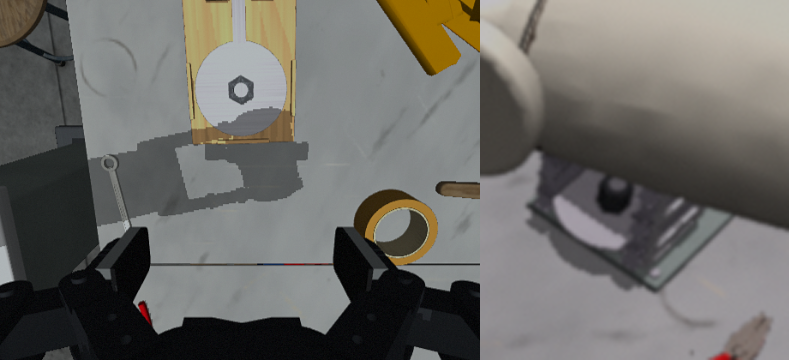

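The wrist view shows the hub at px (241,90) and the tang running straight up, so the plate's yaw is within 2°. The rack roof corners put the rack axis along -y, with its centre at x≈0.536. Next I go down on the hub.

Request:
move_arm(steps=[{"ax": 0,"ay": 0,"az": 0,"tx": 0.034,"ty": 0,"tz": 0,"hand": 1},{"ax": 0,"ay": 0,"az": 0,"tx": 0.0345,"ty": -0.001,"tz": 0,"hand": 1},{"ax": 0,"ay": 0,"az": 0,"tx": 0,"ty": 0,"tz": 0.045,"hand": 1},{"ax": 0,"ay": 0,"az": 0,"tx": 0,"ty": 0,"tz": 0.045,"hand": 1},{"ax": 0,"ay": 0,"az": 0,"tx": 0,"ty": 0,"tz": 0.045,"hand": 1},{"ax": 0,"ay": 0,"az": 0,"tx": 0,"ty": 0,"tz": 0.045,"hand": 1},{"ax": 0,"ay": 0,"az": 0,"tx": 0,"ty": 0,"tz": 0.035,"hand": 1},{"ax": 0,"ay": 0,"az": 0,"tx": 0,"ty": 0,"tz": 0.015,"hand": 1},{"ax": 0,"ay": 0,"az": 0,"tx": 0,"ty": 0,"tz": 0.01,"hand": 1},{"ax": 0,"ay": 0,"az": 0,"tx": 0,"ty": 0,"tz": 0,"hand": 1},{"ax": 0,"ay": 0,"az": 0,"tx": 0,"ty": 0,"tz": 0,"hand": 0},{"ax": 0,"ay": 0,"az": 0,"tx": 0,"ty": 0,"tz": 0,"hand": 0},{"ax": 0,"ay": 0,"az": 0,"tx": 0,"ty": 0,"tz": 0,"hand": 0},{"ax": 0,"ay": 0,"az": 0,"tx": 0,"ty": 0,"tz": 0,"hand": 0},{"ax": 0,"ay": 0,"az": 0,"tx": 0,"ty": 0,"tz": 0,"hand": 0},{"ax": 0,"ay": 0,"az": 0,"tx": 0,"ty": 0,"tz": 0,"hand": 0},{"ax": 0,"ay": 0,"az": 0,"tx": 0,"ty": 0,"tz": 0,"hand": 0},{"ax": 0,"ay": 0,"az": 0,"tx": 0,"ty": 0,"tz": 0,"hand": 0}], newtons=60)

```text
t: 5.65
tool_pos: [0.5139, 0.3014, 0.0219]
tcp_rot: [-180.0, 0.0, 89.9]
wrist_force: [-0.4, -0.0, 0.6]
opening: 0.0002
grip_force: 0.0
```

The fingers shut without catching the hub, so I'll look.

Run:
```python
from h import *
w=vision.capture("wrist"); find(["plate_hub"],"wrist")
s=vision.capture("scene"); find(["plate_hub","plate_handle"],"scene")
cv2.imwrite("pics/d.png",np.hstack([cv2.resize(w,(400,300)),cv2.resize(s[200:400,140:340],(300,300))]))
```

```text
wrist mark_of plate_hub [0.5161 0.3039 0.0282] 0.91
scene mark_of plate_hub [0.5186 0.3009 0.0286] 0.7
scene mark_of plate_handle [0.514  0.4305 0.0308] 0.83
```

View pics/d.png

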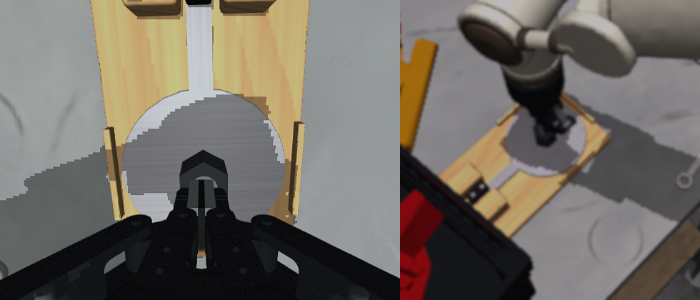

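Run:
```python
from h import *
w=vision.capture("wrist"); o=monitor.observe(); k=vision.get_calibration("wrist");R=np.array(k["R"]);t=np.array(k["t"]);f=210/np.tan(np.radians(k["fovy"]/2))
def pr(X):
    c=R@np.array(X)+t; return (int(f*c[0]/c[2]+k["cx"]),int(f*c[1]/c[2]+k["cy"]))
print(o["tool_pos"],-R.T@t,R.round(3),k["cx"],k["cy"])
hx=lambda z:np.array([pr((.515+.01732*np.cos(a),.302+.01732*np.sin(a),z)) for a in np.radians(np.arange(0,360,60)+90)])
cv2.polylines(w,[hx(.045)],True,(0,255,0),1);cv2.polylines(w,[hx(.017)],True,(255,0,0),1)
cv2.circle(w,pr(o["tool_pos"]),4,(0,0,255),1)
p=np.array([pr((.515+.06*np.cos(a),.302+.06*np.sin(a),.017)) for a in np.linspace(0,6.28,60)]);cv2.polylines(w,[p],True,(255,255,0),1)
cv2.imwrite("pics/e.png",cv2.resize(w[110:420,140:440],(774,600) if 0 else (580,600),interpolation=cv2.INTER_CUBIC))
```

```text
[0.51393825 0.30143194 0.02195859] [0.51346776 0.37109042 0.19407107] [[ 1.    -0.     0.   ]
 [-0.    -0.963  0.27 ]
 [ 0.    -0.27  -0.963]] 281.58092264664816 207.76616276754214
```

View pics/e.png

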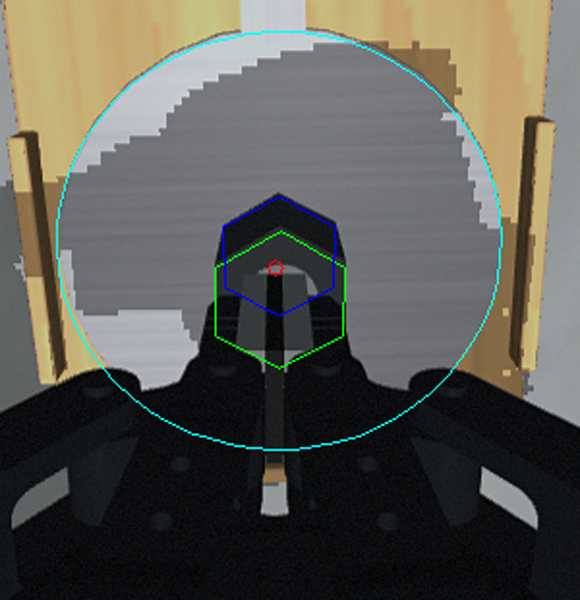

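The hub is where I expected, at (.515,.302). By the picture the shut tips end near z≈0.053, just above the hub top at 0.045, so the tips appear shorter than the nominal TCP. I'll go lower carefully with a light grip.

```bash
python3 -c "
from h import *
print(ctrl.hold_point_z, monitor.observe()['opening'])"
```

```text
0.0187 4.9594623047765066e-05
```

Request:
move_arm(steps=[{"ax": 0,"ay": 0,"az": 0,"tx": 0,"ty": 0.001,"tz": 0,"hand": 1},{"ax": 0,"ay": 0,"az": 0,"tx": 0,"ty": 0,"tz": 0,"hand": 1},{"ax": 0,"ay": 0,"az": 0,"tx": 0,"ty": 0,"tz": 0,"hand": 1},{"ax": 0,"ay": 0,"az": 0,"tx": 0,"ty": 0,"tz": 0,"hand": 1},{"ax": 0,"ay": 0,"az": 0,"tx": 0,"ty": 0,"tz": 0,"hand": 1},{"ax": 0,"ay": 0,"az": 0,"tx": 0,"ty": 0,"tz": 0,"hand": 1},{"ax": 0,"ay": 0,"az": 0,"tx": 0,"ty": 0,"tz": 0.007,"hand": 1},{"ax": 0,"ay": 0,"az": 0,"tx": 0,"ty": 0,"tz": 0.007,"hand": 1},{"ax": 0,"ay": 0,"az": 0,"tx": 0,"ty": 0,"tz": 0,"hand": 1}], newtons=20)

```text
t: 6.85
tool_pos: [0.5136, 0.301, 0.0062]
tcp_rot: [-179.8, 0.1, 89.9]
wrist_force: [-1.0, -1.4, -0.4]
opening: 0.0856
grip_force: 0.0
```

Request:
move_arm(steps=[{"ax": 0,"ay": 0,"az": 0,"tx": 0,"ty": 0,"tz": 0,"hand": 0.25},{"ax": 0,"ay": 0,"az": 0,"tx": 0,"ty": 0,"tz": 0,"hand": 0.25},{"ax": 0,"ay": 0,"az": 0,"tx": 0,"ty": 0,"tz": 0,"hand": 0.25},{"ax": 0,"ay": 0,"az": 0,"tx": 0,"ty": 0,"tz": 0,"hand": 0.25},{"ax": 0,"ay": 0,"az": 0,"tx": 0,"ty": 0,"tz": 0,"hand": 0.25},{"ax": 0,"ay": 0,"az": 0,"tx": 0,"ty": 0,"tz": 0,"hand": 0.25}])

```text
t: 7.45
tool_pos: [0.5154, 0.3016, 0.0085]
tcp_rot: [179.9, -0.0, 89.9]
wrist_force: [0.5, -0.0, 1.7]
opening: 0.0295
grip_force: 20.2
```

Run:
```python
from h import *
o=monitor.observe(); print(o["opening"],o["grip_force"],o["tool_pos"])
w=vision.capture("wrist"); s=vision.capture("scene"); d=vision.capture("side")
cv2.imwrite("pics/f.png",np.hstack([cv2.resize(w[150:420,140:440],(400,360)),cv2.resize(s[240:340,190:290],(360,360),interpolation=cv2.INTER_CUBIC)]))
```

```text
0.02949588430351472 20.245267124846578 [0.51542325 0.30159192 0.00846413]
```

View pics/f.png

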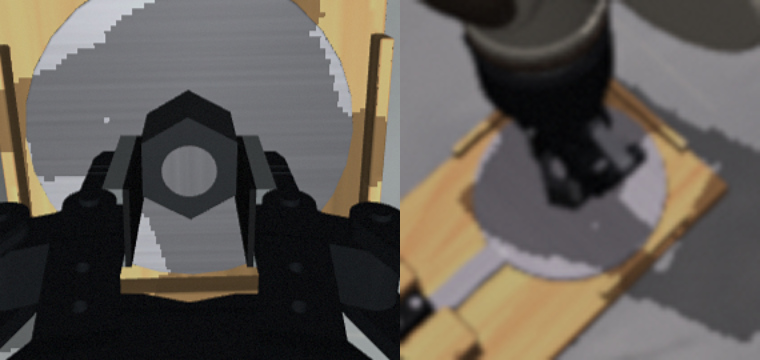

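The hub is gripped (opening 29.5 mm), but only by the pad tips near its top, at about px (188,170) in the wrist crop. I'll open, go down 14 mm more and regrip harder.

Request:
move_arm(steps=[{"ax": 0,"ay": 0,"az": 0,"tx": 0,"ty": 0,"tz": 0,"hand": 0.6},{"ax": 0,"ay": 0,"az": 0,"tx": 0,"ty": 0,"tz": 0,"hand": 0.6},{"ax": 0,"ay": 0,"az": 0,"tx": 0,"ty": 0,"tz": 0.004,"hand": 0.6},{"ax": 0,"ay": 0,"az": 0,"tx": 0,"ty": 0,"tz": 0.004,"hand": 0.6},{"ax": 0,"ay": 0,"az": 0,"tx": 0,"ty": 0,"tz": 0.003,"hand": 0.6},{"ax": 0,"ay": 0,"az": 0,"tx": 0,"ty": 0,"tz": 0.003,"hand": 0.6},{"ax": 0,"ay": 0,"az": 0,"tx": 0,"ty": 0,"tz": 0,"hand": 0.6}])

```text
t: 8.3
tool_pos: [0.5144, 0.3013, -0.0067]
tcp_rot: [-179.9, 0.0, 89.9]
wrist_force: [-0.3, -0.2, -0.1]
opening: 0.0514
grip_force: 0.0
```

Request:
move_arm(steps=[{"ax": 0,"ay": 0,"az": 0,"tx": 0,"ty": 0,"tz": 0,"hand": 0.2},{"ax": 0,"ay": 0,"az": 0,"tx": 0,"ty": 0,"tz": 0,"hand": 0.2},{"ax": 0,"ay": 0,"az": 0,"tx": 0,"ty": 0,"tz": 0,"hand": 0.2},{"ax": 0,"ay": 0,"az": 0,"tx": 0,"ty": 0,"tz": 0,"hand": 0.2},{"ax": 0,"ay": 0,"az": 0,"tx": 0,"ty": 0,"tz": 0,"hand": 0.2}], newtons=60)

```text
t: 8.8
tool_pos: [0.5153, 0.3016, -0.0056]
tcp_rot: [180.0, -0.0, 89.9]
wrist_force: [-1.2, -0.1, 2.6]
opening: 0.0288
grip_force: 60.0
```

Request:
move_arm(steps=[{"ax": 0,"ay": 0,"az": 0,"tx": 0,"ty": 0,"tz": -0.01,"hand": 0.2},{"ax": 0,"ay": 0,"az": 0,"tx": 0,"ty": 0,"tz": -0.015,"hand": 0.2},{"ax": 0,"ay": 0,"az": 0,"tx": 0,"ty": 0,"tz": -0.02,"hand": 0.2},{"ax": 0,"ay": 0,"az": 0,"tx": 0,"ty": 0,"tz": -0.02,"hand": 0.2},{"ax": 0,"ay": 0,"az": 0,"tx": 0,"ty": 0,"tz": -0.015,"hand": 0.2},{"ax": 0,"ay": 0,"az": 0,"tx": 0,"ty": 0,"tz": 0,"hand": 0.2}])

```text
t: 9.4
tool_pos: [0.5171, 0.3022, 0.0775]
tcp_rot: [179.7, -0.1, 89.9]
wrist_force: [0.3, 0.3, -1.5]
opening: 0.0289
grip_force: 59.6
```

Run:
```python
from h import *
o=monitor.observe(); print(o["t"],o["opening"],o["grip_force"],o["tool_pos"])
w=vision.capture("wrist"); find(["plate_hub","plate_handle"],"wrist");s=vision.capture("scene"); find(["plate_hub","plate_handle"],"scene")
```

```text
9.4 0.028945366917429466 59.612145968931145 [0.51710657 0.30222973 0.0774763 ]
wrist mark_of plate_hub [0.5123 0.303  0.1111] 0.9
scene mark_of plate_hub [0.514  0.2995 0.1073] 0.75
scene mark_of plate_handle [0.5117 0.4272 0.1067] 0.87
scene mark_of plate_handle [0.7379 0.1119 0.0212] 0.23
```

The plate lifted level. I'll carry it to the free bench in front of the rack.

Request:
move_arm(steps=[{"ax": 0,"ay": 0,"az": 0,"tx": -0.02,"ty": 0.001,"tz": 0,"hand": 0.2},{"ax": 0,"ay": 0,"az": 0,"tx": -0.03,"ty": 0.002,"tz": 0,"hand": 0.2},{"ax": 0,"ay": 0,"az": 0,"tx": -0.04,"ty": 0.003,"tz": 0,"hand": 0.2},{"ax": 0,"ay": 0,"az": 0,"tx": -0.04,"ty": 0.003,"tz": 0,"hand": 0.2},{"ax": 0,"ay": 0,"az": 0,"tx": -0.04,"ty": 0.003,"tz": 0,"hand": 0.2},{"ax": 0,"ay": 0,"az": 0,"tx": -0.04,"ty": 0.003,"tz": 0,"hand": 0.2},{"ax": 0,"ay": 0,"az": 0,"tx": -0.04,"ty": 0.003,"tz": 0,"hand": 0.2},{"ax": 0,"ay": 0,"az": 0,"tx": -0.03,"ty": 0.002,"tz": 0,"hand": 0.2},{"ax": 0,"ay": 0,"az": 0,"tx": 0,"ty": 0,"tz": 0.02,"hand": 0.2},{"ax": 0,"ay": 0,"az": 0,"tx": 0,"ty": 0,"tz": 0.025,"hand": 0.2},{"ax": 0,"ay": 0,"az": 0,"tx": 0,"ty": 0,"tz": 0.02,"hand": 0.2},{"ax": 0,"ay": 0,"az": 0,"tx": 0,"ty": 0,"tz": 0.01,"hand": 0.2},{"ax": 0,"ay": 0,"az": 0,"tx": 0,"ty": 0,"tz": 0.006,"hand": 0.2},{"ax": 0,"ay": 0,"az": 0,"tx": 0,"ty": 0,"tz": 0.004,"hand": 0.2},{"ax": 0,"ay": 0,"az": 0,"tx": 0,"ty": 0,"tz": 0,"hand": 0.2}])

```text
t: 11.2
tool_pos: [0.5349, 0.0215, -0.0108]
tcp_rot: [180.0, 0.0, 90.0]
wrist_force: [0.9, 0.1, -1.7]
opening: 0.0283
grip_force: 59.6
```

Request:
move_arm(steps=[{"ax": 0,"ay": 0,"az": 0,"tx": 0,"ty": 0,"tz": 0.002,"hand": 0.2},{"ax": 0,"ay": 0,"az": 0,"tx": 0,"ty": 0,"tz": 0.002,"hand": 0.2},{"ax": 0,"ay": 0,"az": 0,"tx": 0,"ty": 0,"tz": 0.0015,"hand": 0.2},{"ax": 0,"ay": 0,"az": 0,"tx": 0,"ty": 0,"tz": 0,"hand": 0.2}])

```text
t: 11.6
tool_pos: [0.5346, 0.0214, -0.0165]
tcp_rot: [-180.0, 0.0, 89.9]
wrist_force: [-0.1, 0.0, -2.3]
opening: 0.0291
grip_force: 59.6
```

Request:
move_arm(steps=[{"ax": 0,"ay": 0,"az": 0,"tx": 0,"ty": 0,"tz": 0.0012,"hand": 0.2},{"ax": 0,"ay": 0,"az": 0,"tx": 0,"ty": 0,"tz": 0,"hand": 0.2},{"ax": 0,"ay": 0,"az": 0,"tx": 0,"ty": 0,"tz": 0,"hand": 0.8},{"ax": 0,"ay": 0,"az": 0,"tx": 0,"ty": 0,"tz": 0,"hand": 0.8},{"ax": 0,"ay": 0,"az": 0,"tx": 0,"ty": 0,"tz": 0,"hand": 0.8},{"ax": 0,"ay": 0,"az": 0,"tx": 0,"ty": 0,"tz": 0,"hand": 0.8},{"ax": 0,"ay": 0,"az": 0,"tx": 0,"ty": 0,"tz": 0,"hand": 0.8},{"ax": 0,"ay": 0,"az": 0,"tx": 0,"ty": 0,"tz": -0.02,"hand": 0.8},{"ax": 0,"ay": 0,"az": 0,"tx": 0,"ty": 0,"tz": -0.035,"hand": 0.8},{"ax": 0,"ay": 0,"az": 0,"tx": 0,"ty": 0,"tz": -0.04,"hand": 0.8},{"ax": 0,"ay": 0,"az": 0,"tx": 0,"ty": 0,"tz": -0.04,"hand": 0.8},{"ax": 0,"ay": 0,"az": 0,"tx": 0.04,"ty": 0,"tz": 0,"hand": 0.8},{"ax": 0,"ay": 0,"az": 0,"tx": 0.03,"ty": 0,"tz": 0,"hand": 0.8},{"ax": 0,"ay": 0,"az": 0,"tx": 0,"ty": 0,"tz": 0,"hand": 0.8}])

```text
t: 13.0
tool_pos: [0.5345, 0.0943, 0.1177]
tcp_rot: [180.0, -0.1, 90.1]
wrist_force: [-0.2, 0.4, -0.1]
opening: 0.0679
grip_force: 0.0
```

Run:
```python
from h import *
o=monitor.observe(); print(o["t"],o["opening"],o["grip_force"],o["tool_pos"])
w=vision.capture("wrist"); find(["plate_hub","plate_handle"],"wrist");s=vision.capture("side"); find(["plate_hub","plate_handle"],"side"); vision.capture("scene"); find(["plate_hub","plate_handle"],"scene")
cv2.imwrite("pics/g.png",np.hstack([cv2.resize(w,(400,300)),cv2.resize(s,(400,300))]))
```

```text
13.0 0.06791619832877333 0.0 [0.53451299 0.09428286 0.11768543]
wrist mark_of plate_hub [0.5318 0.0224 0.0148] 0.75
wrist mark_of plate_handle [0.5303 0.1484 0.0129] 0.62
side mark_of plate_hub [0.5318 0.0194 0.019 ] 0.61
scene mark_of plate_hub [0.5334 0.0204 0.015 ] 0.83
scene mark_of plate_handle [0.5342 0.1474 0.0177] 0.66
```

View pics/g.png

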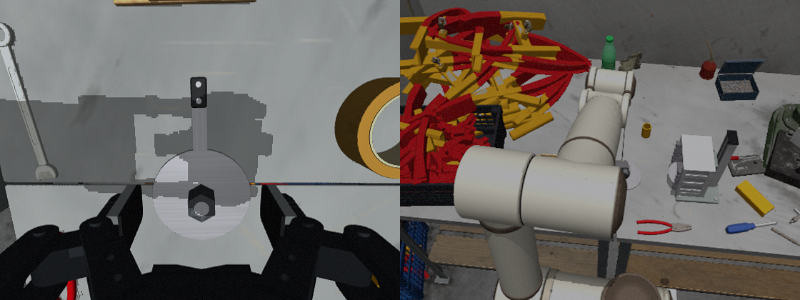

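The plate lies flat on the bench. The hub is at wrist px (201,205) and the handle at (199,92), so it is straight along y. Now to grip the handle.

Request:
move_arm(steps=[{"ax": 0,"ay": 0,"az": 0,"tx": 0.027,"ty": -0.001,"tz": 0,"hand": 0.7},{"ax": 0,"ay": 0,"az": 0,"tx": 0.026,"ty": -0.001,"tz": 0,"hand": 0.7},{"ax": 0,"ay": 0,"az": 0,"tx": 0,"ty": 0,"tz": 0.04,"hand": 0.7},{"ax": 0,"ay": 0,"az": 0,"tx": 0,"ty": 0,"tz": 0.04,"hand": 0.7},{"ax": 0,"ay": 0,"az": 0,"tx": 0,"ty": 0,"tz": 0.03,"hand": 0.7},{"ax": 0,"ay": 0,"az": 0,"tx": 0,"ty": 0,"tz": 0.015,"hand": 0.7},{"ax": 0,"ay": 0,"az": 0,"tx": 0,"ty": 0,"tz": 0.008,"hand": 0.7},{"ax": 0,"ay": 0,"az": 0,"tx": 0,"ty": 0,"tz": 0.002,"hand": 0.7},{"ax": 0,"ay": 0,"az": 0,"tx": 0,"ty": 0,"tz": 0,"hand": 0.7},{"ax": 0,"ay": 0,"az": 0,"tx": 0,"ty": 0,"tz": 0,"hand": 0.05},{"ax": 0,"ay": 0,"az": 0,"tx": 0,"ty": 0,"tz": 0,"hand": 0.05},{"ax": 0,"ay": 0,"az": 0,"tx": 0,"ty": 0,"tz": 0,"hand": 0.05},{"ax": 0,"ay": 0,"az": 0,"tx": 0,"ty": 0,"tz": 0,"hand": 0.05},{"ax": 0,"ay": 0,"az": 0,"tx": 0,"ty": 0,"tz": 0,"hand": 0.05},{"ax": 0,"ay": 0,"az": 0,"tx": 0,"ty": 0,"tz": 0,"hand": 0.05}], newtons=100)

```text
t: 14.95
tool_pos: [0.5339, 0.1445, -0.0165]
tcp_rot: [179.9, -0.0, 89.9]
wrist_force: [-0.5, -0.6, 6.7]
opening: 0.0133
grip_force: 100.5
```

The handle is gripped at 100 N. I'll lift and carry it to just in front of the rack, then compare.

Request:
move_arm(steps=[{"ax": 0,"ay": 0,"az": 0,"tx": 0,"ty": 0,"tz": -0.01,"hand": 0.05},{"ax": 0,"ay": 0,"az": 0,"tx": 0,"ty": 0,"tz": -0.025,"hand": 0.05},{"ax": 0,"ay": 0,"az": 0,"tx": 0,"ty": 0,"tz": -0.03,"hand": 0.05},{"ax": 0,"ay": 0,"az": 0,"tx": 0,"ty": 0,"tz": -0.02,"hand": 0.05},{"ax": 0,"ay": 0,"az": 0,"tx": 0,"ty": 0,"tz": -0.01,"hand": 0.05},{"ax": 0,"ay": 0,"az": 0,"tx": -0.02,"ty": 0.001,"tz": 0,"hand": 0.05},{"ax": 0,"ay": 0,"az": 0,"tx": -0.025,"ty": 0.001,"tz": 0,"hand": 0.05},{"ax": 0,"ay": 0,"az": 0,"tx": -0.02,"ty": 0.001,"tz": 0,"hand": 0.05},{"ax": 0,"ay": 0,"az": 0,"tx": 0,"ty": 0,"tz": 0,"hand": 0.05},{"ax": 0,"ay": 0,"az": 0,"tx": 0,"ty": 0,"tz": 0,"hand": 0.05}])

```text
t: 15.95
tool_pos: [0.535, 0.0796, 0.0766]
tcp_rot: [-179.9, -0.0, 89.9]
wrist_force: [0.6, -0.0, -1.6]
opening: 0.0135
grip_force: 99.5
```

Run:
```python
from h import *
o=monitor.observe(); print(o["t"],o["opening"],o["grip_force"],o["tool_pos"],o["tcp_rot"],o["wrist_force"])
I={}
for c in("wrist","side","scene"):
    I[c]=vision.capture(c); find(["plate_hub","plate_handle","slot","rack"],c)
cv2.imwrite("pics/h.png",np.vstack([np.hstack([cv2.resize(I["wrist"],(400,300)),cv2.resize(I["side"][160:310,330:530],(400,300),interpolation=cv2.INTER_CUBIC)]),np.hstack([cv2.resize(I["scene"][50:200,280:480],(400,300),interpolation=cv2.INTER_CUBIC),np.zeros((300,400,3),np.uint8)])]))
```

```text
15.95 0.013540104269859384 99.49245929718018 [0.53496996 0.07959301 0.07660131] [-1.79903711e+02 -4.13886291e-02  8.98817096e+01] [ 6.14115764e-01 -1.57791851e-03 -1.59552131e+00]
wrist mark_of plate_handle [0.5376 0.0875 0.1045] 0.76
side mark_of plate_hub [ 0.5335 -0.0435  0.1106] 0.72
side mark_of slot [ 0.5326 -0.1854  0.0914] 0.55
side mark_of rack [ 5.318e-01 -1.895e-01  3.000e-04] 0.72
scene mark_of plate_hub [ 0.5372 -0.0447  0.1096] 0.92
scene mark_of plate_handle [0.5385 0.0833 0.1122] 0.96
scene mark_of plate_handle [0.5142 0.2968 0.0012] 0.7
scene mark_of slot [ 0.5372 -0.1884  0.0874] 0.97
scene mark_of rack [ 0.5352 -0.1872  0.0038] 0.68
```

View pics/h.png

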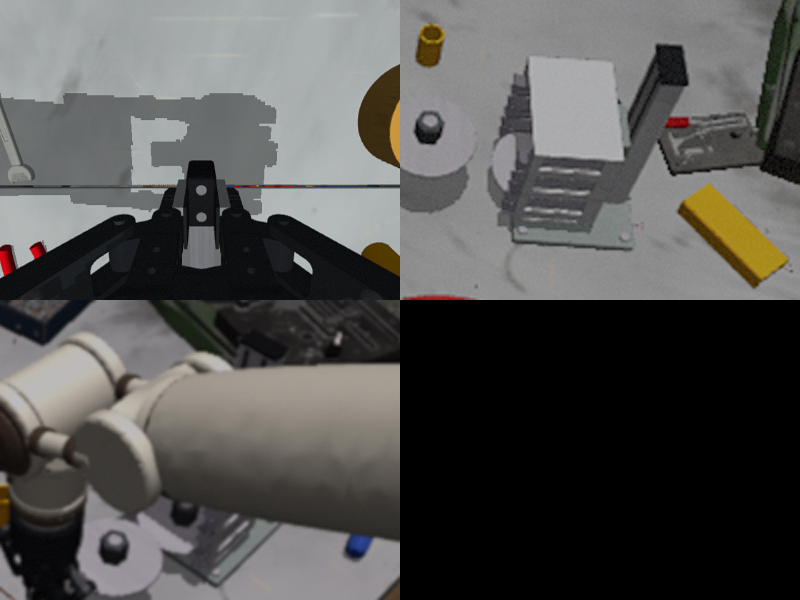

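The side crop shows the disc (hub at px (428,122)) lined up in x with the rack front (px 520). Comparing the plate and slot marks from the same camera puts the disc's underside about 1–2 mm above the ledge plane. I'll raise it 1 mm and insert in stages, watching the force.

Request:
move_arm(steps=[{"ax": 0,"ay": 0,"az": 0,"tx": -0.015,"ty": 0,"tz": -0.001,"hand": 0.05},{"ax": 0,"ay": 0,"az": 0,"tx": -0.02,"ty": 0,"tz": 0,"hand": 0.05},{"ax": 0,"ay": 0,"az": 0,"tx": -0.015,"ty": 0,"tz": 0,"hand": 0.05},{"ax": 0,"ay": 0,"az": 0,"tx": -0.006,"ty": 0,"tz": 0,"hand": 0.05},{"ax": 0,"ay": 0,"az": 0,"tx": -0.006,"ty": 0,"tz": 0,"hand": 0.05},{"ax": 0,"ay": 0,"az": 0,"tx": 0,"ty": 0,"tz": 0,"hand": 0.05}])

```text
t: 17.3
tool_pos: [0.5357, 0.0169, 0.0783]
tcp_rot: [-180.0, -0.0, 89.9]
wrist_force: [-1.0, -0.4, -1.4]
opening: 0.0136
grip_force: 99.5
```

Request:
move_arm(steps=[{"ax": 0,"ay": 0,"az": 0,"tx": -0.004,"ty": 0,"tz": 0,"hand": 0.05},{"ax": 0,"ay": 0,"az": 0,"tx": -0.004,"ty": 0,"tz": 0,"hand": 0.05},{"ax": 0,"ay": 0,"az": 0,"tx": 0,"ty": 0,"tz": 0,"hand": 0.05}])

```text
t: 17.6
tool_pos: [0.5357, 0.0092, 0.0783]
tcp_rot: [180.0, 0.0, 89.9]
wrist_force: [-0.0, -0.4, -2.3]
opening: 0.0133
grip_force: 99.5
```

Request:
move_arm(steps=[{"ax": 0,"ay": 0,"az": 0,"tx": -0.004,"ty": 0,"tz": 0,"hand": 0.05},{"ax": 0,"ay": 0,"az": 0,"tx": -0.004,"ty": 0,"tz": 0,"hand": 0.05},{"ax": 0,"ay": 0,"az": 0,"tx": 0,"ty": 0,"tz": 0,"hand": 0.05}])

```text
t: 17.9
tool_pos: [0.5357, 0.0009, 0.0783]
tcp_rot: [180.0, 0.0, 89.9]
wrist_force: [0.6, 0.2, -2.3]
opening: 0.0135
grip_force: 99.5
```

There is no contact force past the lead-ins, so I'll continue.

Request:
move_arm(steps=[{"ax": 0,"ay": 0,"az": 0,"tx": -0.006,"ty": 0,"tz": 0,"hand": 0.05},{"ax": 0,"ay": 0,"az": 0,"tx": -0.006,"ty": 0,"tz": 0,"hand": 0.05},{"ax": 0,"ay": 0,"az": 0,"tx": 0,"ty": 0,"tz": 0,"hand": 0.05}])

```text
t: 18.2
tool_pos: [0.5358, -0.0115, 0.0784]
tcp_rot: [180.0, 0.0, 89.9]
wrist_force: [0.8, 0.1, -2.2]
opening: 0.0134
grip_force: 99.5
```

Request:
move_arm(steps=[{"ax": 0,"ay": 0,"az": 0,"tx": -0.006,"ty": 0,"tz": 0,"hand": 0.05},{"ax": 0,"ay": 0,"az": 0,"tx": -0.006,"ty": 0,"tz": 0,"hand": 0.05},{"ax": 0,"ay": 0,"az": 0,"tx": -0.006,"ty": 0,"tz": 0,"hand": 0.05},{"ax": 0,"ay": 0,"az": 0,"tx": 0,"ty": 0,"tz": 0,"hand": 0.05}])

```text
t: 18.6
tool_pos: [0.5357, -0.0295, 0.0784]
tcp_rot: [180.0, 0.0, 89.9]
wrist_force: [-1.6, 0.0, -1.0]
opening: 0.0137
grip_force: 99.5
```

Request:
move_arm(steps=[{"ax": 0,"ay": 0,"az": 0,"tx": -0.006,"ty": 0,"tz": 0,"hand": 0.05},{"ax": 0,"ay": 0,"az": 0,"tx": -0.006,"ty": 0,"tz": 0,"hand": 0.05},{"ax": 0,"ay": 0,"az": 0,"tx": -0.006,"ty": 0,"tz": 0,"hand": 0.05},{"ax": 0,"ay": 0,"az": 0,"tx": -0.004,"ty": 0,"tz": 0,"hand": 0.05},{"ax": 0,"ay": 0,"az": 0,"tx": 0,"ty": 0,"tz": 0,"hand": 0.05}])

```text
t: 19.1
tool_pos: [0.5356, -0.0512, 0.0783]
tcp_rot: [180.0, 0.0, 89.9]
wrist_force: [-0.1, -0.6, -1.6]
opening: 0.0137
grip_force: 99.5
```

Request:
move_arm(steps=[{"ax": 0,"ay": 0,"az": 0,"tx": -0.004,"ty": 0,"tz": 0,"hand": 0.05},{"ax": 0,"ay": 0,"az": 0,"tx": -0.004,"ty": 0,"tz": 0,"hand": 0.05},{"ax": 0,"ay": 0,"az": 0,"tx": -0.002,"ty": 0,"tz": 0,"hand": 0.05},{"ax": 0,"ay": 0,"az": 0,"tx": 0,"ty": 0,"tz": 0,"hand": 0.05}])

```text
t: 19.5
tool_pos: [0.5356, -0.0608, 0.0783]
tcp_rot: [180.0, 0.0, 89.9]
wrist_force: [-0.3, 1.0, -1.9]
opening: 0.0135
grip_force: 99.5
```

Request:
move_arm(steps=[{"ax": 0,"ay": 0,"az": 0,"tx": -0.0015,"ty": 0,"tz": 0,"hand": 0.05},{"ax": 0,"ay": 0,"az": 0,"tx": -0.0015,"ty": 0,"tz": 0,"hand": 0.05},{"ax": 0,"ay": 0,"az": 0,"tx": 0,"ty": 0,"tz": 0,"hand": 0.05}])

```text
t: 19.8
tool_pos: [0.5356, -0.0637, 0.0783]
tcp_rot: [-180.0, 0.0, 89.9]
wrist_force: [-0.6, 0.2, -2.1]
opening: 0.0136
grip_force: 99.5
```

Request:
move_arm(steps=[{"ax": 0,"ay": 0,"az": 0,"tx": -0.0015,"ty": 0,"tz": 0,"hand": 0.05},{"ax": 0,"ay": 0,"az": 0,"tx": -0.0015,"ty": 0,"tz": 0,"hand": 0.05},{"ax": 0,"ay": 0,"az": 0,"tx": 0,"ty": 0,"tz": 0,"hand": 0.05}])

```text
t: 20.1
tool_pos: [0.5355, -0.0653, 0.0782]
tcp_rot: [-180.0, -0.1, 89.9]
wrist_force: [0.2, 4.9, -0.7]
opening: 0.0134
grip_force: 99.7
```

Run:
```python
from h import *
I={}
for c in("wrist","side","scene"):
    I[c]=vision.capture(c); find(["plate_hub","plate_handle","slot"],c)
cv2.imwrite("pics/i.png",np.hstack([cv2.resize(I["wrist"],(400,300)),cv2.resize(I["side"][160:310,330:530],(400,300),interpolation=cv2.INTER_CUBIC)]))
```

```text
wrist mark_of plate_handle [ 0.5352 -0.0604  0.1094] 0.69
side mark_of plate_hub [ 0.5307 -0.188   0.1127] 0.55
side mark_of plate_handle [ 0.5349 -0.0652  0.1108] 0.56
scene mark_of plate_hub [ 0.5342 -0.1874  0.1112] 0.92
scene mark_of plate_handle [ 0.5375 -0.0598  0.1098] 0.67
```

View pics/i.png

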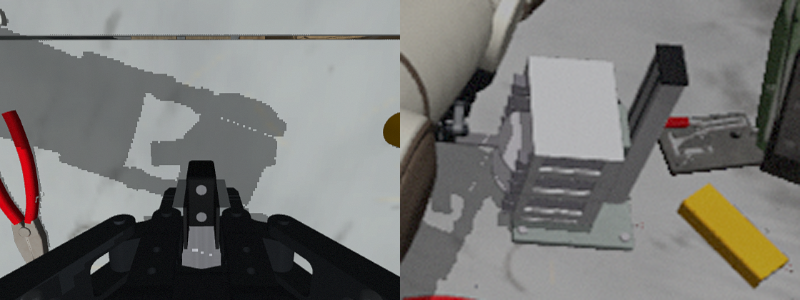

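There is 4.9 N of contact at the back wall with the hub at y≈-0.188, so the plate is home. Now I'll lower it onto the ledges.

Request:
move_arm(steps=[{"ax": 0,"ay": 0,"az": 0,"tx": 0,"ty": 0,"tz": 0.001,"hand": 0.05},{"ax": 0,"ay": 0,"az": 0,"tx": 0,"ty": 0,"tz": 0.001,"hand": 0.05},{"ax": 0,"ay": 0,"az": 0,"tx": 0,"ty": 0,"tz": 0,"hand": 0.05}])

```text
t: 21.0
tool_pos: [0.5356, -0.0652, 0.0764]
tcp_rot: [-180.0, -0.1, 90.0]
wrist_force: [0.3, 7.1, 0.8]
opening: 0.0138
grip_force: 99.8
```

Request:
move_arm(steps=[{"ax": 0,"ay": 0,"az": 0,"tx": 0,"ty": 0,"tz": 0.001,"hand": 0.05},{"ax": 0,"ay": 0,"az": 0,"tx": 0,"ty": 0,"tz": 0,"hand": 0.05}])

```text
t: 21.2
tool_pos: [0.5358, -0.0651, 0.0757]
tcp_rot: [180.0, -0.1, 90.0]
wrist_force: [-1.3, 7.3, 2.2]
opening: 0.0135
grip_force: 100.0
```

Request:
move_arm(steps=[{"ax": 0,"ay": 0,"az": 0,"tx": 0,"ty": 0,"tz": 0.001,"hand": 0.05},{"ax": 0,"ay": 0,"az": 0,"tx": 0,"ty": 0,"tz": 0,"hand": 0.05}])

```text
t: 21.4
tool_pos: [0.5359, -0.065, 0.0748]
tcp_rot: [180.0, -0.1, 90.0]
wrist_force: [-1.0, 8.4, 2.7]
opening: 0.0135
grip_force: 100.1
```

Request:
move_arm(steps=[{"ax": 0,"ay": 0,"az": 0,"tx": 0,"ty": 0,"tz": 0,"hand": 0.3},{"ax": 0,"ay": 0,"az": 0,"tx": 0,"ty": 0,"tz": 0,"hand": 0.6},{"ax": 0,"ay": 0,"az": 0,"tx": 0,"ty": 0,"tz": 0,"hand": 0.8},{"ax": 0,"ay": 0,"az": 0,"tx": 0,"ty": 0,"tz": 0,"hand": 0.8},{"ax": 0,"ay": 0,"az": 0,"tx": 0,"ty": 0,"tz": 0,"hand": 0.8}], newtons=20)

```text
t: 21.9
tool_pos: [0.5356, -0.0668, 0.0743]
tcp_rot: [180.0, 0.0, 89.9]
wrist_force: [0.2, 0.3, -0.3]
opening: 0.0681
grip_force: 0.0
```

Run:
```python
from h import *
o=monitor.observe(); print(o["t"],o["opening"],o["grip_force"],o["tool_pos"],o["wrist_force"])
for c in("wrist","side","scene"):
    vision.capture(c); find(["plate_hub","plate_handle","slot"],c)
```

```text
21.9 0.06814359225699557 0.0 [ 0.53562933 -0.06681103  0.07434638] [ 0.15215525  0.25253805 -0.30249351]
wrist mark_of plate_handle [ 0.5348 -0.06    0.1026] 0.67
side mark_of plate_hub [ 0.5307 -0.1877  0.1079] 0.74
side mark_of plate_handle [ 0.5337 -0.0653  0.1063] 0.97
scene mark_of plate_hub [ 0.5348 -0.1891  0.1077] 0.56
scene mark_of plate_handle [ 0.5387 -0.064   0.1067] 0.63
scene mark_of plate_handle [0.7376 0.1114 0.0223] 0.38
```

Request:
move_arm(steps=[{"ax": 0,"ay": 0,"az": 0,"tx": 0,"ty": 0,"tz": -0.01,"hand": 0.8},{"ax": 0,"ay": 0,"az": 0,"tx": 0,"ty": 0,"tz": -0.02,"hand": 0.8},{"ax": 0,"ay": 0,"az": 0,"tx": 0,"ty": 0,"tz": -0.03,"hand": 0.8},{"ax": 0,"ay": 0,"az": 0,"tx": 0,"ty": 0,"tz": -0.03,"hand": 0.8},{"ax": 0,"ay": 0,"az": 0,"tx": 0.03,"ty": 0,"tz": -0.03,"hand": 0.8},{"ax": 0,"ay": 0,"az": 0,"tx": 0.03,"ty": 0,"tz": 0,"hand": 0.8},{"ax": 0,"ay": 0,"az": 0,"tx": 0.03,"ty": 0,"tz": 0,"hand": 0.8},{"ax": 0,"ay": 0,"az": 0,"tx": 0.03,"ty": 0,"tz": 0,"hand": 0.8},{"ax": 0,"ay": 0,"az": 0,"tx": 0,"ty": 0,"tz": 0,"hand": 0.8}])

```text
t: 23.4
tool_pos: [0.5355, 0.0564, 0.1952]
tcp_rot: [179.9, -0.1, 90.2]
wrist_force: [0.1, 0.0, -0.2]
opening: 0.068
grip_force: 0.0
```

Run:
```python
from h import *
I={}
for c in("wrist","side","scene"):
    I[c]=vision.capture(c); find(["plate_hub","plate_handle","slot","tape_mid","sleeve_mid"],c)
cv2.imwrite("pics/j.png",np.hstack([cv2.resize(I["wrist"],(400,300)),cv2.resize(I["side"][160:310,330:530],(400,300),interpolation=cv2.INTER_CUBIC)]))
```

```text
wrist mark_of plate_handle [ 0.5363 -0.064   0.1007] 0.84
wrist mark_of sleeve_mid [ 0.7304 -0.0506  0.0251] 0.56
side mark_of plate_hub [ 0.5318 -0.1868  0.1071] 0.67
side mark_of plate_handle [ 0.5342 -0.065   0.1071] 0.66
side mark_of sleeve_mid [ 0.7246 -0.0501  0.0271] 0.49
scene mark_of plate_hub [ 0.5364 -0.1877  0.1071] 0.6
scene mark_of plate_hub [ 0.5397 -0.1829  0.001 ] 0.33
scene mark_of plate_handle [ 0.5372 -0.0612  0.1064] 0.77
scene mark_of slot [ 0.5357 -0.1938  0.0883] 0.96
scene mark_of tape_mid [0.7375 0.1126 0.0184] 0.88
scene mark_of sleeve_mid [ 0.7342 -0.0494  0.0238] 0.64
scene mark_of sleeve_mid [ 0.5332 -0.1878  0.1097] 0.54
```

View pics/j.png

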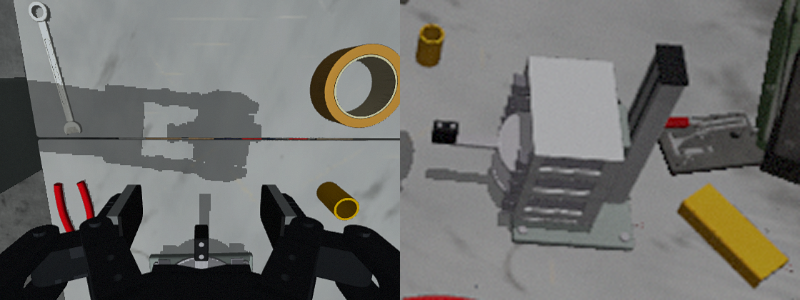

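The plate sits in the middle slot with the handle (side crop px (445,130)) sticking straight out and level. The tape and tube are where they were. Handing in.

```bash
python3 -c "
from bench import ctrl
print(ctrl.finish_job())"
```

```text
the job is handed in; nothing more can be done
None
```

I handed the job in with the plate fully home in the middle slot, handle out of the front and the gripper clear; the tape roll and yellow tube did not move, and no verdict came back.

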